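# Put away two stacks of spare parts into rack bays by height

### The job

Take the two stacks apart and put everything away: each of the three cartons goes lengthwise into the rack bay whose roof it just fits under (the lowest roof it can go under), centred between the posts, standing wholly on the deck with its far end beneath the roof; the grey parts case goes flat inside the shallow steel tray. Keep everything upright and set each thing down gently, without dropping it.

Things in the scene. Friction and masses are not known exactly. Their poses are not given: they have to be found in the camera images.
- low_carton: Lowest brown cardboard carton, taped, blank white labels, closed, rigid: 140 long (its x) x 62 wide (y) x 40 mm high, 0.11-0.21 kg. Origin: centre of its underside, z up. No front: either end may go in first. Starts on the bench, long side along y, a carton across it. Goes in low_bay.
- mid_carton: Middle-height brown cardboard carton, taped, blank white labels, closed, rigid: 140 long (its x) x 56 wide (y) x 65 mm high, 0.13-0.23 kg. Origin: centre of its underside, z up. No front: either end may go in first. Starts lying across the low carton or the case. Goes in mid_bay.
- tall_carton: Tallest, narrowest brown cardboard carton, taped, blank white labels, closed, rigid: 130 long (its x) x 50 wide (y) x 95 mm high, 0.14-0.26 kg. Origin: centre of its underside, z up. No front: either end may go in first. Starts standing across the low carton or the case. Goes in tall_bay.
- parts_case: Closed grey plastic parts case, thin black seam, steel latch on each end, rigid, flat top: 150 long (its x) x 64 wide (y) x 40 mm high, 0.15-0.29 kg. Origin: centre of its underside, z up. Starts on the bench, long side along y, a carton across it. Either way round is right in the tray.
- low_bay: Rack bay with the lowest roof, fixed. Origin: centre of underside. x points inward, away from robot (within 0.1 rad of world +x). Deck 170 (x) x 104 mm (y), top 15 mm up. Roof 10 mm thick, underside 58 mm above the deck, covers only x = 20 to 85 mm, on 4 posts, 88 mm free between them in y. Front part open above; sides open. Stop bar 12 mm high at the back, face at x = 79 mm.
- mid_bay: Rack bay with the middle-height roof, fixed. Origin: centre of underside. x points inward, away from robot (within 0.1 rad of world +x). Deck 170 (x) x 104 mm (y), top 15 mm up. Roof 10 mm thick, underside 83 mm above the deck, covers only x = 20 to 85 mm, on 4 posts, 88 mm free between them in y. Front part open above; sides open. Stop bar 12 mm high at the back, face at x = 79 mm.
- tall_bay: Rack bay with the highest roof, fixed. Origin: centre of underside. x points inward, away from robot (within 0.1 rad of world +x). Deck 170 (x) x 104 mm (y), top 15 mm up. Roof 10 mm thick, underside 113 mm above the deck, covers only x = 20 to 85 mm, on 4 posts, 88 mm free between them in y. Front part open above; sides open. Stop bar 12 mm high at the back, face at x = 79 mm.
- case_tray: Shallow bare-steel tray, fixed, 190 (its x, roughly along world y) x 100 mm (y). Floor 4 mm above the bench, 180 x 92 mm inside. Lips on the long sides rise 5 mm above the floor, upstands on the short ends 18 mm. Origin: centre of its underside.
Things that resemble listed ones, but are neither listed nor needed, are in the scene too. Leave any purple look-alike of the mid_carton alone.

How it is judged:
By the outcome, as a careful person would: the job done as asked, in the order asked, and still so for the second after the job is handed in, with the robot touching nothing.
It also fails if it takes over 106 s, if anything falls off the work surface, if the arm or the gripper's body presses on something with over 40 N, if the wrist force passes 120 N, or if a joint passes its speed limit or range.

### The arm

A 6-joint arm with a two-finger parallel gripper is mounted at the origin on the work surface. World frame = base frame: x ahead of the robot, y to its left, z up, the work surface at z = 0. Lengths are in mm, angles in rad, forces in N, time in s.
With the tool pointing down it reaches from about 300 to 750 mm from the base axis. Payload 8.5 kg.
Tool frame: the origin (TCP) lies midway between the tips of the shut fingers; the grasp point (between the pads) lies 19 mm behind it; z points along the fingers, y is the direction in which the jaws open and shut (so a half turn about z gives the same grasp; the last joint's range is limited). The gripper opens to 88 mm and grips with 3 to 60 N. Pads are 18 mm wide; open, the fingers measure 123 mm over their backs; the gripper's body (75 mm by 187 mm) begins 45 mm behind the grasp point.
Start: joints at [0.903, 0.381, 1.297, -0, 1.464, -0.215], TCP at [240.606, 494.56, 238.748] pointing down, gripper open.
Joint ranges: [-3.11, 3.11], [-0.89, 2.33], [0.22, 2.48], [-1.42, 4.56], [0.17, 2.85], [-2.88, 2.88]. Speed limits (rad/s): [2.39, 2.39, 3.14, 3.14, 3.14, 3.14].

### API

Orientations are given as a unit quaternion [w, x, y, z].
In Python, from cell import robot, viewer gives the robot as it stands.
- The arm moves only by the shell command python3 -m jog 'ROWS'. ROWS is JSON, one flat list of numbers, 7 for each row, row after row: the shift along the world's x, y, z as a fraction of full scale, then the turn, a rotation vector about the world's x, y, z as a fraction of full scale, then the gripper command: -1 is shut, 1 is fully open, values between are in proportion. A call has 1 to 8 rows; each row shifts and turns the commanded pose from where the row before left it; what a row does not reach is not made up. Full scale, the value 1, is 2 cm for a shift and 5 degrees for a turn. A row lasts 1/8 s, in which the tool goes at most 62.5 mm and 10.7 degrees, less where a joint would pass 70% of its speed; a pose out of reach is approached as far as the arm can. A call with a number of a shift or a turn outside -1 to 1 is refused whole. A call with a gripper value outside its range is refused whole. The fingers move at their own pace and stop on an object; the grip force is fixed at half the most. Time passes only in rows, so rows that do not move let the fingers close. It gives the time, the measured TCP pose, the force and the opening at its end, in the units of the state.
- robot.read_state(): the state, without advancing time (a new reading comes with each control period).
- viewer.capture(name): name is "scene" or "top" or "wrist"; returns a dict with "image" (420x560x3 uint8, red, green, blue), "depth" (420x560 float32, mm along the optical axis (not along the pixel's ray), 0 where there is no reading), "intrinsics" (3x3 intrinsics, pixels), "k1" (the pictures are not rectified: a ray, as slopes to the right and down, at radius r is drawn at 1 + k1 r^2 times it, then the intrinsics apply), "cam_to_world" (4x4, takes a point from camera to world coordinates). Camera axes: x right, y up, looking along -z (the intrinsics and any distortion apply to the point x, -y, -z); pixel columns grow to the right and rows downward; lengths in mm; the calibration is good to about 2 mm. A picture is of the moment at which its call begins.
- robot.job_done(): hands the job in, once; it reports no verdict.
The state is a dict: "clock": time; "joint_pos": joint angles; "dq": joint speeds; "effort": joint torques, N m; "eef_pos": TCP position; "tcp_rot": TCP orientation; "force": force on the tool from outside, world axes, zero at the start; "torque": the same for the moment, N m; "grip_width": opening from 0.0 (shut) to 1.0 (fully open).
Only numpy, scipy, OpenCV 4.12 (cv2) and the standard library are available. Lean on these libraries where they do the work, as an engineer would, in place of code of your own. Each camera call takes 0.05 s, during which the arm holds its last target. There are 200 camera calls.

## Working session

There is one attempt and no reset: what is moved stays moved. The work goes in short steps, Python scripts to look and compute and a shell command to move; the robot and the scene stay as the last step left them, time stands still between calls to the robot, and variables do not carry over. Pictures are saved under pics/ and viewed, about 12 in all and at most 16, crops included, and the job is handed in when it is done.

```bash
ls; mkdir -p pics; cat > h.py <<'E'
import numpy as np,cv2
from cell import robot,viewer
def cap(n,save=None):
    c=viewer.capture(n)
    if save: cv2.imwrite(f'pics/{save}.png',c['image'][:,:,::-1])
    return c
def cloud(c):
    K=np.array(c['intrinsics']);d=c['depth'];h,w=d.shape
    u,v=np.meshgrid(np.arange(w),np.arange(h))
    p=cv2.undistortPoints(np.stack([u,v],-1).reshape(-1,1,2).astype(np.float64),K,np.array([c['k1'],0,0,0.])).reshape(h,w,2)
    P=np.stack([p[...,0]*d,-p[...,1]*d,-d,np.ones_like(d)],-1)
    W=P@np.array(c['cam_to_world']).T
    W=W[...,:3];W[d==0]=np.nan
    return W
E
python3 - <<'E'
from h import *
for n in ['scene','top']:
    c=cap(n,n+'0'); W=cloud(c); np.savez(f'{n}0.npz',W=W,I=c['image'])
    print(n,np.array(c['cam_to_world']).round(2).tolist(),c['k1'])
    print(W[::70,::80].round(0).tolist() if n=='top' else '')
s=robot.read_state();print(s)
E
```

```text
pics
scene [[-0.42, -0.6, 0.68, 1268.68], [0.91, -0.29, 0.31, 284.91], [0.01, 0.75, 0.66, 672.94], [0.0, 0.0, 0.0, 1.0]] -0.0259782134381655

top [[0.01, 0.99, -0.12, 541.03], [-1.0, 0.01, 0.0, 0.48], [0.0, 0.12, 0.99, 877.7], [0.0, 0.0, 0.0, 1.0]] -0.10740828511479285
[[[1695.0, 1315.0, -701.0], [1696.0, 932.0, -751.0], [1680.0, 550.0, -753.0], [1667.0, 185.0, -742.0], [1678.0, -171.0, -751.0], [1271.0, -339.0, -153.0], [1287.0, -580.0, -150.0]], [[1358.0, 1283.0, -749.0], [1341.0, 886.0, -749.0], [1150.0, 402.0, -373.0], [1334.0, 175.0, -754.0], [1338.0, -168.0, -751.0], [1161.0, -397.0, -373.0], [1186.0, -691.0, -397.0]], [[802.0, 666.0, -1.0], [800.0, 461.0, -1.0], [800.0, 272.0, -2.0], [800.0, 90.0, -1.0], [802.0, -90.0, -1.0], [804.0, -270.0, 5.0], [811.0, -460.0, 3.0]], [[625.0, 578.0, 93.0], [638.0, 448.0, -3.0], [635.0, 250.0, 41.0], [642.0, 86.0, 0.0], [643.0, -88.0, 12.0], [644.0, -262.0, 16.0], [648.0, -451.0, 2.0]], [[480.0, 580.0, 74.0], [482.0, 436.0, 3.0], [487.0, 257.0, -1.0], [491.0, 82.0, 1.0], [493.0, -90.0, 1.0], [494.0, -263.0, 2.0], [493.0, -446.0, 0.0]], [[317.0, 626.0, 1.0], [330.0, 431.0, 1.0], [337.0, 252.0, -2.0], [342.0, 80.0, -1.0], [345.0, -90.0, 2.0], [343.0, -263.0, -0.0], [340.0, -443.0, 2.0]]]
{'clock': 0.1, 'joint_pos': array([ 9.02694388e-01,  3.81112096e-01,  1.29813011e+00, -3.05212557e-05,
        1.46360882e+00, -2.15273031e-01]), 'dq': array([-0.0007365 , -0.00159367, -0.00198662,  0.00129415, -0.00181924,
       -0.00050312]), 'effort': array([ 3.30764480e-03, -4.38652074e+01, -2.24913901e+01,  7.14442413e-02,
        3.42417019e-02, -8.41755627e-05]), 'eef_pos': array([240.47103781, 494.37181106, 238.22689569]), 'tcp_rot': array([-2.55239165e-04,  2.24483295e-01,  9.74477734e-01, -5.75289056e-04]), 'force': array([ 0.19581578, -1.16809114,  0.73908321]), 'torque': array([-0.01660475,  0.03890858,  0.00571204]), 'grip_width': 1.0004210398503703}
```

View pics/scene0.png

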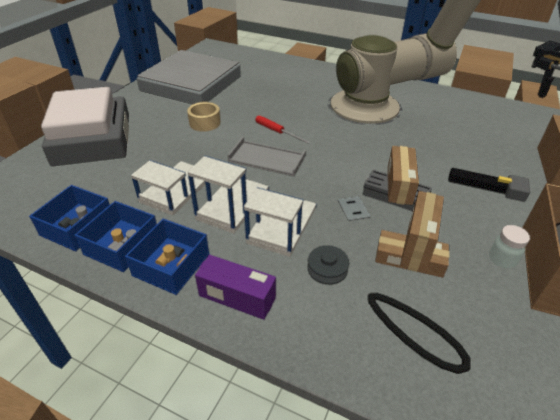

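View pics/top0.png

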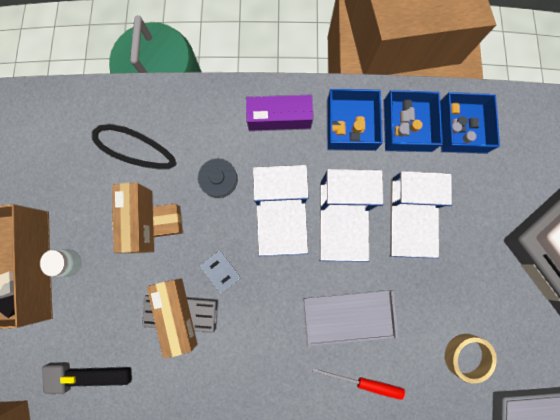

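The scene shows two brown stacks: the far one is a tall carton across the low one (top px 130,217), the near one a mid carton across the grey case (172,317). The bays are at px 281/350/418, the tray at 348,317, and the purple look-alike at 280,112. Next I'll measure them.

```bash
cat >> h.py <<'E'
def rect(W,box,z0,z1,trim=1):
    x0,x1,y0,y1=box
    m=(W[...,0]>x0)&(W[...,0]<x1)&(W[...,1]>y0)&(W[...,1]<y1)&(W[...,2]>z0)&(W[...,2]<z1)
    m=cv2.morphologyEx(m.astype(np.uint8),cv2.MORPH_OPEN,np.ones((3,3)))
    n,l,st,_=cv2.connectedComponentsWithStats(m)
    if n<2: return None
    k=1+np.argmax(st[1:,4]);P=W[l==k]
    (cx,cy),(a,b),t=cv2.minAreaRect(P[:,:2].astype(np.float32))
    if a<b: a,b,t=b,a,t+90
    t=(t+90)%180-90
    return dict(c=(round(cx,1),round(cy,1)),z=round(float(np.median(P[:,2])),1),size=(round(a,1),round(b,1)),yaw_deg=round(t,1),n=len(P))
E
python3 - <<'E'
from h import *
for n in ['top','scene']:
    W=np.load(n+'0.npz')['W']; print(n)
    pu=(80,255)
    for name,b,z0,z1 in [('tall',(480,700,220,520),120,150),('low',(480,700,220,520),30,50),('mid',(250,480,180,460),93,118),('case',(250,480,180,460),30,50),
      ('roofM',(480,800,20,160),90,130),('deckM',(480,800,20,160),9,21),('roofT',(480,800,-100,30),120,155),('deckT',(480,800,-90,20),9,21),('roofL',(480,800,-230,-80),68,100),('deckL',(480,800,-220,-80),9,21),('tray',(300,480,-150,60),2.5,30),
      ('roofM2',(480,800,20,160),60,160),('roofT2',(480,800,-90,30),60,160)]:
        print(name,rect(W,b,z0,z1))
W=np.load('top0.npz')['W']
for p in [(281,183),(352,188),(422,189),(281,228),(345,234),(414,232),(350,317),(130,217),(170,220),(172,317),(205,315),(283,112)]: print(p,W[p[1],p[0]].round(1))
E
```

```text
top
tall {'c': (610.2, 288.5), 'z': 134.8, 'size': (131.0, 52.5), 'yaw_deg': 4.4, 'n': 1960}
low {'c': (615.8, 242.3), 'z': 40.1, 'size': (64.3, 47.1), 'yaw_deg': 4.3, 'n': 668}
mid {'c': (419.2, 207.9), 'z': 105.0, 'size': (138.3, 57.2), 'yaw_deg': 14.1, 'n': 1867}
case {'c': (424.1, 269.6), 'z': 39.8, 'size': (64.9, 26.0), 'yaw_deg': 5.3, 'n': 284}
roofM {'c': (681.9, 35.8), 'z': 108.2, 'size': (65.9, 31.2), 'yaw_deg': 1.3, 'n': 549}
deckM {'c': (602.8, 33.8), 'z': 15.1, 'size': (116.1, 28.0), 'yaw_deg': 0.3, 'n': 644}
roofT {'c': (672.7, -93.9), 'z': 137.9, 'size': (65.8, 11.6), 'yaw_deg': -0.1, 'n': 255}
deckT {'c': (605.0, -18.9), 'z': 15.2, 'size': (117.6, 79.0), 'yaw_deg': 2.2, 'n': 1971}
roofL {'c': (698.6, -90.8), 'z': 85.8, 'size': (5.6, 2.1), 'yaw_deg': 69.2, 'n': 9}
deckL {'c': (594.2, -139.1), 'z': 15.2, 'size': (120.6, 103.4), 'yaw_deg': 0.4, 'n': 2653}
tray {'c': (410.0, -104.9), 'z': 4.6, 'size': (99.0, 94.1), 'yaw_deg': 5.3, 'n': 1396}
roofM2 {'c': (681.9, 35.8), 'z': 108.2, 'size': (65.9, 31.2), 'yaw_deg': 1.3, 'n': 552}
roofT2 {'c': (684.7, -10.9), 'z': 108.1, 'siz
[... 883 characters left out ...]
ze': (123.0, 64.4), 'yaw_deg': 31.7, 'n': 588}
tray {'c': (410.4, -103.6), 'z': 5.0, 'size': (106.9, 94.9), 'yaw_deg': 4.6, 'n': 582}
roofM2 {'c': (681.4, 36.2), 'z': 107.0, 'size': (69.5, 32.6), 'yaw_deg': 1.7, 'n': 547}
roofT2 {'c': (684.8, -10.9), 'z': 107.6, 'size': (84.3, 69.1), 'yaw_deg': -86.7, 'n': 1054}
(281, 183) [683.   -2.8 108.5]
(352, 188) [ 670.  -135.   137.5]
(422, 189) [ 679.6 -287.8   83.5]
(281, 228) [602.7  -4.3  15.5]
(345, 234) [ 591.3 -141.2   16.2]
(414, 232) [ 597.  -291.8   15.8]
(350, 317) [ 414.9 -153.6    4.6]
(130, 217) [610.7 279.2 134.9]
(170, 220) [614.4 228.1  41.4]
(172, 317) [424.3 200.9 103.1]
(205, 315) [420.8 148.7  41.9]
(283, 112) [842.5  -5.4  64.8]
```

```bash
python3 - <<'E'
from h import *
for n in ['top','scene']:
    W=np.load(n+'0.npz')['W']; print(n)
    for name,b,z0,z1 in [('tall',(480,720,150,420),125,145),('low',(480,720,150,420),34,46),('mid',(300,540,100,330),97,113),('case',(300,500,80,185),32,46),('case2',(300,500,235,400),32,46),
      ('roofM',(480,800,-70,70),100,117),('deckM',(480,655,-70,70),9,21),('roofT',(480,800,-230,-60),130,147),('deckT',(480,650,-220,-60),9,21),('roofL',(480,800,-360,-210),75,92),('deckL',(480,655,-370,-220),9,21),('tray',(320,500,-270,-40),2.5,35)]:
        print(name,rect(W,b,z0,z1))
E
```

```text
top
tall {'c': (610.2, 288.8), 'z': 134.8, 'size': (131.0, 51.6), 'yaw_deg': 4.5, 'n': 1889}
low {'c': (616.6, 239.6), 'z': 40.0, 'size': (62.7, 54.9), 'yaw_deg': 7.5, 'n': 763}
mid {'c': (421.3, 208.0), 'z': 105.0, 'size': (141.6, 57.7), 'yaw_deg': 15.4, 'n': 2200}
case {'c': (419.1, 155.5), 'z': 40.0, 'size': (67.3, 57.6), 'yaw_deg': 1.2, 'n': 816}
case2 {'c': (424.1, 269.6), 'z': 39.8, 'size': (64.9, 26.0), 'yaw_deg': 5.3, 'n': 284}
roofM {'c': (684.5, -1.0), 'z': 108.1, 'size': (103.9, 66.9), 'yaw_deg': -86.7, 'n': 1834}
deckM {'c': (601.2, -6.0), 'z': 15.1, 'size': (110.3, 103.9), 'yaw_deg': 3.1, 'n': 2463}
roofT {'c': (673.1, -140.0), 'z': 138.2, 'size': (103.9, 67.0), 'yaw_deg': 89.9, 'n': 1942}
deckT {'c': (591.9, -139.2), 'z': 15.2, 'size': (116.0, 103.4), 'yaw_deg': 0.3, 'n': 2566}
roofL {'c': (682.0, -296.3), 'z': 83.3, 'size': (103.6, 65.3), 'yaw_deg': 88.3, 'n': 1588}
deckL {'c': (598.9, -294.0), 'z': 15.2, 'size': (111.6, 106.4), 'yaw_deg': -0.5, 'n': 2435}
tray {'c': (412.5, -137.9), 'z': 4.6, 'size': (161.0, 101.8), 'yaw_deg': -83.8, 'n': 2466}
scene
tall {'c': (609.9
[... 348 characters left out ...]
5, 265.6), 'z': 39.9, 'size': (29.3, 27.9), 'yaw_deg': -70.8, 'n': 83}
roofM {'c': (683.7, -0.8), 'z': 107.7, 'size': (104.6, 70.1), 'yaw_deg': -86.6, 'n': 1256}
deckM {'c': (589.4, 38.1), 'z': 14.7, 'size': (93.7, 28.2), 'yaw_deg': 14.5, 'n': 232}
roofT {'c': (671.5, -139.1), 'z': 137.9, 'size': (105.5, 70.2), 'yaw_deg': 88.6, 'n': 1081}
deckT {'c': (623.7, -175.1), 'z': 15.0, 'size': (77.3, 40.2), 'yaw_deg': 30.8, 'n': 249}
roofL {'c': (680.7, -295.4), 'z': 83.0, 'size': (108.1, 70.3), 'yaw_deg': 88.1, 'n': 943}
deckL {'c': (559.8, -322.8), 'z': 15.0, 'size': (46.0, 34.2), 'yaw_deg': -87.8, 'n': 124}
tray {'c': (416.2, -159.1), 'z': 4.9, 'size': (206.3, 107.5), 'yaw_deg': -84.4, 'n': 1334}
```

Identification:
- **Tall on low:** px (130,217), top z=135 = 40+95, 131x51 mm.
- **Mid on case:** px (172,317), top z=105 = 40+65, 142x57 mm, grey case underneath.
- **Purple at (280,112):** the look-alike, which I leave alone.
- **Bays by roof top:** 108 is mid (y≈-4), 138 is tall (y≈-140), 83 is low (y≈-294).

I'll confirm these in one crop, measure the tray corners, and move above the tall carton.

```bash
cat > crop.py <<'E'
from h import *
I=cv2.imread('pics/top0.png')[150:370,90:470]; cv2.imwrite('pics/crop0.png',cv2.resize(I,None,fx=2.1,fy=2.1,interpolation=cv2.INTER_CUBIC))
W=np.load('top0.npz')['W']
for p in [(304,300),(390,290),(395,335),(308,343)]: print(p,np.nanmedian(W[p[1]-1:p[1]+2,p[0]-1:p[0]+2],axis=(0,1)).round(1))
E
python3 crop.py
J='python3 -m jog'
$J '[1,-0.611,-0.2,0,0,0.357,1, 1,-0.611,-0.2,0,0,0.357,1, 1,-0.611,-0.2,0,0,0.357,1, 1,-0.611,-0.2,0,0,0.357,1, 1,-0.611,-0.2,0,0,0.357,1, 1,-0.611,-0.2,0,0,0.357,1, 1,-0.611,-0.2,0,0,0.357,1, 1,-0.611,-0.2,0,0,0.357,1]'
$J '[1,-0.611,-0.2,0,0,0.357,1, 1,-0.611,-0.2,0,0,0.357,1, 1,-0.611,-0.2,0,0,0.357,1, 1,-0.611,-0.2,0,0,0.357,1, 1,-0.611,-0.2,0,0,0.357,1, 1,-0.611,-0.2,0,0,0.357,1, 1,-0.611,-0.2,0,0,0.357,1, 1,-0.611,-0.2,0,0,0.357,1]'
$J '[1,-0.611,-0.2,0,0,0.357,1, 0,0,0,0,0,0,1, 0,0,0,0,0,0,1]'
python3 - <<'E'
from h import *
cap('wrist','w1')
E
```

```text
(304, 300) [451.8 -54.1  20.1]
(390, 290) [ 473.  -238.    11.1]
(395, 335) [ 379.4 -247.    18.7]
(308, 343) [361.7 -63.   23. ]
clock: 1.1
eef_pos: [401.1, 396.3, 206.3]
tcp_rot: [-0.0, 0.101, 0.995, -0.0]
force: [-0.6, 0.1, -0.4]
grip_width: 1.0
clock: 2.1
eef_pos: [561.1, 298.6, 174.2]
tcp_rot: [-0.0, -0.023, 1.0, -0.0]
force: [-0.8, -0.3, -0.3]
grip_width: 1.001
clock: 2.48
eef_pos: [579.9, 287.3, 170.7]
tcp_rot: [-0.0, -0.038, 0.999, 0.0]
force: [0.2, -1.2, -0.1]
grip_width: 1.003
```

View pics/crop0.png

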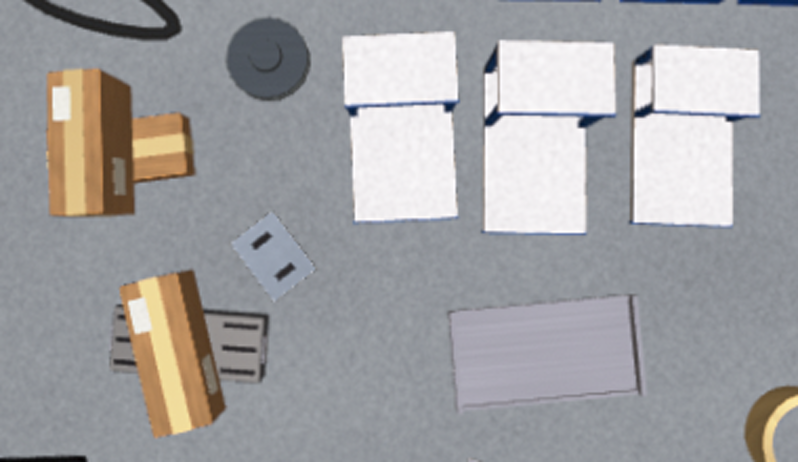

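View pics/w1.png

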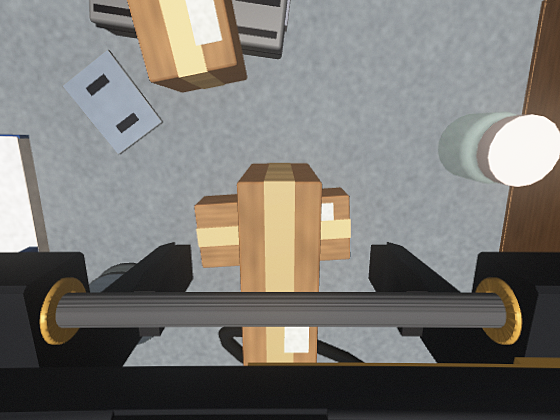

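The crop shows the stacks, bays and tray as I identified them. The wrist view has the tall carton centred (x≈280) between the open jaws and aligned with them. Next: descend and grip.

```bash
J='python3 -m jog'
$J '[0,0,-1,0,0,0,1, 0,0,-1,0,0,0,1, 0,0,-1,0,0,0,1, 0,0,-1,0,0,0,1, 0,0,0,0,0,0,1, 0,0,0,0,0,0,-1, 0,0,0,0,0,0,-1, 0,0,0,0,0,0,-1]'
$J '[0,0,0,0,0,0,-1, 0,0,0.5,0,0,0,-1, 0,0,0.5,0,0,0,-1, 0,0,0,0,0,0,-1]'
```

```text
clock: 3.52
eef_pos: [580.8, 286.9, 91.4]
tcp_rot: [0.0, -0.038, 0.999, 0.0]
force: [-0.6, 0.7, -0.8]
grip_width: 0.688
clock: 4.03
eef_pos: [581.0, 286.9, 111.9]
tcp_rot: [0.001, -0.038, 0.999, 0.0]
force: [-0.4, 0.3, -3.1]
grip_width: 0.564
```

```bash
J='python3 -m jog'
$J '[-0.4,-0.97,0,0,0,-0.04,-1, -0.4,-0.97,0,0,0,-0.04,-1, -0.4,-0.97,0,0,0,-0.04,-1, -0.4,-0.97,0,0,0,-0.04,-1, -0.4,-0.97,0,0,0,-0.04,-1, -0.4,-0.97,0,0,0,-0.04,-1, 0,-0.97,0,0,0,-0.04,-1, 0,-0.97,0,0,0,-0.04,-1]'
$J '[0,-0.97,0,0,0,-0.04,-1, 0,-0.97,0,0,0,-0.04,-1, 0,-0.97,0,0,0,-0.04,-1, 0,-0.97,0,0,0,-0.04,-1, 0,-0.97,0,0,0,-0.04,-1, 0,-0.97,0,0,0,-0.04,-1, 0,-0.97,0,0,0,-0.04,-1, 0,-0.97,0,0,0,-0.04,-1]'
$J '[0,-0.97,0,0,0,-0.04,-1, 0,-0.97,0,0,0,-0.04,-1, 0,-0.97,0,0,0,-0.04,-1, 0,-0.97,0,0,0,-0.04,-1, 0,-0.97,0,0,0,-0.04,-1, 0,-0.97,0,0,0,-0.04,-1, 0,0,-0.6,0,0,0,-1, 0,0,-0.6,0,0,0,-1]'
$J '[0,0,-0.3,0,0,0,-1, 0,0,0,0,0,0,-1]'
python3 - <<'E'
from h import *
c=cap('top','t2');W=cloud(c)
cv2.imwrite('pics/t2.png',cv2.resize(c['image'][150:370,90:470,::-1],None,fx=2.1,fy=2.1))
print(rect(W,(480,720,200,420),32,46)); print('tall',rect(W,(440,660,-230,-60),105,122)); print('roofT',rect(W,(600,800,-230,-60),130,147))
E
```

```text
clock: 5.03
eef_pos: [532.9, 130.6, 110.8]
tcp_rot: [0.0, -0.024, 1.0, -0.0]
force: [0.7, -0.4, -2.0]
grip_width: 0.564
clock: 6.02
eef_pos: [532.6, -24.9, 110.8]
tcp_rot: [0.0, -0.01, 1.0, 0.0]
force: [0.3, -0.9, -3.6]
grip_width: 0.567
clock: 7.02
eef_pos: [532.3, -139.5, 85.6]
tcp_rot: [-0.0, -0.0, 1.0, 0.0]
force: [0.4, -0.0, -2.8]
grip_width: 0.562
clock: 7.28
eef_pos: [532.4, -139.4, 80.1]
tcp_rot: [-0.001, -0.0, 1.0, 0.0]
force: [0.3, 0.9, -2.2]
grip_width: 0.566
{'c': (610.3, 282.9), 'z': 39.9, 'size': (142.3, 63.1), 'yaw_deg': -81.7, 'n': 1961}
tall None
roofT {'c': (673.2, -140.0), 'z': 138.2, 'size': (103.9, 66.9), 'yaw_deg': 89.8, 'n': 1930}
```

View pics/t2.png

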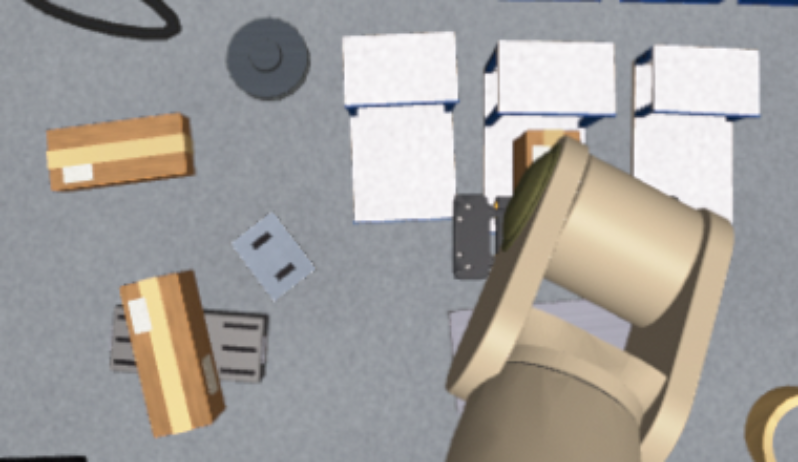

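The tall carton hangs level in front of the tall bay, centred on it (px 548,140), and the low carton is uncovered (120,152). I'll lower it, slide it in, and ease it down.

```bash
J='python3 -m jog'
$J '[0,0,-0.4,0,0,0,-1, 0.52,0,0,0,0,0,-1, 0.52,0,0,0,0,0,-1, 0.52,0,0,0,0,0,-1, 0.52,0,0,0,0,0,-1, 0.52,0,0,0,0,0,-1, 0,0,0,0,0,0,-1, 0,0,-0.15,0,0,0,-1]'
$J '[0,0,-0.1,0,0,0,-1, 0,0,0,0,0,0,-1]'
```

```text
clock: 8.32
eef_pos: [584.5, -140.0, 69.7]
tcp_rot: [-0.0, -0.0, 1.0, -0.0]
force: [-0.6, 1.5, -2.3]
grip_width: 0.562
clock: 8.57
eef_pos: [584.3, -140.0, 67.5]
tcp_rot: [-0.0, 0.0, 1.0, 0.0]
force: [-0.4, 0.0, -3.3]
grip_width: 0.559
```

```bash
J='python3 -m jog'
$J '[0,0,-0.05,0,0,0,-1, 0,0,0,0,0,0,-1]' | grep -E 'eef|force'
$J '[0,0,-0.05,0,0,0,-1, 0,0,0,0,0,0,-1]'| grep -E 'eef|force'
```

```text
eef_pos: [584.6, -140.0, 66.7]
force: [0.3, 0.4, -3.4]
eef_pos: [584.7, -140.0, 66.0]
force: [-1.7, 1.3, -0.0]
```

```bash
J='python3 -m jog'
$J '[0,0,0,0,0,0,1, 0,0,0,0,0,0,1, 0,0,0,0,0,0,1, 0,0,0.5,0,0,0,1, 0,0,1,0,0,0,1, 0,0,1,0,0,0,1, 0,0,1,0,0,0,1, 0,0,1,0,0,0,1]'
$J '[-0.533,0.946,0,0,0,0.168,1, -0.533,0.946,0,0,0,0.168,1, -0.533,0.946,0,0,0,0.168,1, -0.533,0.946,0,0,0,0.168,1, -0.533,0.946,0,0,0,0.168,1, -0.533,0.946,0,0,0,0.168,1, -0.533,0.946,0,0,0,0.168,1, -0.533,0.946,0,0,0,0.168,1]'
$J '[-0.533,0.946,0,0,0,0.168,1, -0.533,0.946,0,0,0,0.168,1, -0.533,0.946,0,0,0,0.168,1, -0.533,0.946,0,0,0,0.168,1, -0.533,0.946,0,0,0,0.168,1, -0.533,0.946,0,0,0,0.168,1, -0.533,0.946,0,0,0,0.168,1, -0.533,0.946,0,0,0,0.168,1]'
$J '[-0.533,0.946,0,0,0,0.168,1, -0.533,0.946,0,0,0,0.168,1, 0,0,0,0,0,0,1, 0,0,0,0,0,0,1]'
python3 - <<'E'
from h import *
w=cap('wrist'); c=cap('top');W=cloud(c)
cv2.imwrite('pics/m3.png',np.hstack([cv2.resize(w['image'][:,:,::-1],(400,300)),cv2.resize(c['image'][140:360,230:470,::-1],(400,300))]))
print('tall',rect(W,(500,660,-230,-60),100,122)); 
E
```

```text
clock: 10.07
eef_pos: [584.6, -140.0, 157.2]
tcp_rot: [0.0, -0.0, 1.0, -0.0]
force: [-0.4, -0.4, 0.2]
grip_width: 0.999
clock: 11.08
eef_pos: [498.6, 12.6, 155.8]
tcp_rot: [0.0, -0.059, 0.998, 0.0]
force: [-1.0, -0.6, -0.1]
grip_width: 0.997
clock: 12.08
eef_pos: [413.2, 163.9, 155.8]
tcp_rot: [0.0, -0.118, 0.993, 0.0]
force: [0.7, 1.2, 0.5]
grip_width: 0.999
clock: 12.58
eef_pos: [392.8, 200.5, 155.8]
tcp_rot: [0.0, -0.132, 0.991, -0.0]
force: [0.2, -0.3, -0.0]
grip_width: 0.997
tall {'c': (596.1, -140.1), 'z': 110.3, 'size': (92.3, 50.5), 'yaw_deg': -0.1, 'n': 1262}
```

View pics/m3.png

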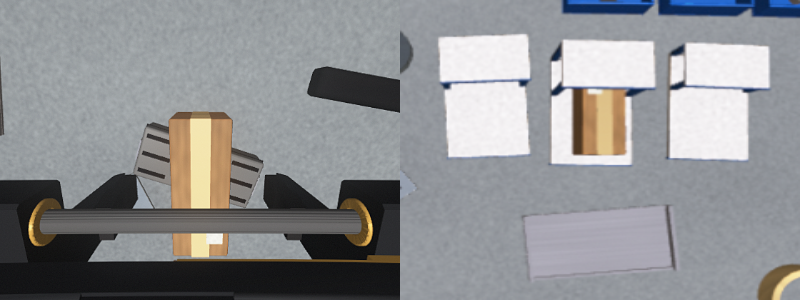

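The tall carton sits in its bay at y −140.1 with its ends at bay x −70 and 60. The jaws are centred on the mid carton (wrist x≈200 of 400), so I'll pick it.

```bash
J='python3 -m jog'
$J '[0,0,-1,0,0,0,1, 0,0,-1,0,0,0,1, 0,0,-1,0,0,0,1, 0,0,-1,0,0,0,1, 0,0,-0.74,0,0,0,1, 0,0,0,0,0,0,-1, 0,0,0,0,0,0,-1, 0,0,0,0,0,0,-1]'
$J '[0,0,0,0,0,0,-1, 0,0,0.5,0,0,0,-1, 0,0,1,0,0,0,-1, 0.67,-0.952,0,0,0,-0.217,-1, 0.67,-0.952,0,0,0,-0.217,-1, 0.67,-0.952,0,0,0,-0.217,-1, 0.67,-0.952,0,0,0,-0.217,-1, 0.67,-0.952,0,0,0,-0.217,-1]'
$J '[0.67,-0.952,0,0,0,-0.217,-1, 0.67,-0.952,0,0,0,-0.217,-1, 0.67,-0.952,0,0,0,-0.217,-1, 0.67,-0.952,0,0,0,-0.217,-1, 0.67,-0.952,0,0,0,-0.217,-1, 0.67,-0.952,0,0,0,-0.217,-1, 0,0,-1,0,0,0,-1, 0,0,-1,0,0,0,-1]'
$J '[0,0,-0.3,0,0,0,-1, 0,0,0,0,0,0,-1]'
python3 - <<'E'
from h import *
w=cap('scene'); c=cap('top')
cv2.imwrite('pics/m4.png',np.hstack([cv2.resize(w['image'][130:280,120:320,::-1],(400,300)),cv2.resize(c['image'][140:360,230:470,::-1],(400,300))]))
E
```

```text
clock: 13.68
eef_pos: [393.1, 200.6, 61.5]
tcp_rot: [0.001, -0.131, 0.991, 0.0]
force: [-0.9, 0.1, 0.2]
grip_width: 0.685
clock: 14.68
eef_pos: [460.0, 104.8, 91.5]
tcp_rot: [0.0, -0.084, 0.996, -0.0]
force: [0.3, 0.5, -1.2]
grip_width: 0.629
clock: 15.68
eef_pos: [540.7, -9.8, 50.4]
tcp_rot: [0.0, -0.027, 1.0, -0.0]
force: [-0.3, 0.1, -1.6]
grip_width: 0.633
clock: 15.92
eef_pos: [540.4, -9.1, 45.0]
tcp_rot: [-0.0, -0.028, 1.0, 0.0]
force: [0.8, -0.3, -1.8]
grip_width: 0.633
```

View pics/m4.png

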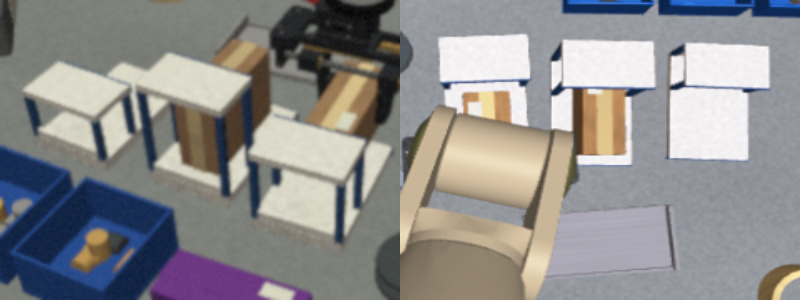

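The tall carton stands between its posts, and the mid carton is held level and lined up in front of its bay (px 487,105). Sliding it in.

```bash
J='python3 -m jog'
$J '[0,0,-0.15,0,0,0,-1, 0.57,0.032,0,0,0,0,-1, 0.57,0.032,0,0,0,0,-1, 0.57,0.032,0,0,0,0,-1, 0.57,0.032,0,0,0,0,-1, 0.57,0.032,0,0,0,0,-1, 0,0,0,0,0,0,-1, 0,0,-0.15,0,0,0,-1]' | grep -E 'eef|force'
$J '[0,0,-0.05,0,0,0,-1, 0,0,0,0,0,0,-1]' | grep -E 'eef|force'
$J '[0,0,-0.05,0,0,0,-1, 0,0,0,0,0,0,-1]' | grep -E 'eef|force'
```

```text
eef_pos: [596.9, -5.6, 38.9]
force: [-0.3, 0.4, -1.9]
eef_pos: [596.9, -5.7, 37.9]
force: [-0.0, 0.3, -2.4]
eef_pos: [597.1, -5.7, 36.9]
force: [0.4, -0.4, -1.3]
```

```bash
J='python3 -m jog'
$J '[0,0,-0.05,0,0,0,-1, 0,0,0,0,0,0,-1]' | grep -E 'eef|force'
```

```text
eef_pos: [597.2, -5.7, 36.5]
force: [-3.0, 0.0, 4.8]
```

```bash
J='python3 -m jog'
$J '[0,0,0,0,0,0,1, 0,0,0,0,0,0,1, 0,0,0,0,0,0,1, 0,0,0.5,0,0,0,1, 0,0,1,0,0,0,1, 0,0,1,0,0,0,1, 0,0,1,0,0,0,1, 0,0,0.7,0,0,0,1]'
$J '[0.026,0.936,0,0,0,-1,1, 0.026,0.936,0,0,0,-1,1, 0.026,0.936,0,0,0,-1,1, 0.026,0.936,0,0,0,-1,1, 0.026,0.936,0,0,0,-1,1, 0.026,0.936,0,0,0,-1,1, 0.026,0.936,0,0,0,-1,1, 0.026,0.936,0,0,0,-1,1]'
$J '[0.026,0.936,0,0,0,-1,1, 0.026,0.936,0,0,0,-1,1, 0.026,0.936,0,0,0,-1,1, 0.026,0.936,0,0,0,-1,1, 0.026,0.936,0,0,0,-1,1, 0.026,0.936,0,0,0,-1,1, 0.026,0.936,0,0,0,-1,1, 0.026,0.936,0,0,0,-1,1]'
$J '[0.026,0.936,0,0,0,-1,1, 0,0,-1,0,0,0,1, 0,0,-1,0,0,0,1, 0,0,0,0,0,0,1]'
python3 - <<'E'
from h import *
w=cap('wrist'); c=cap('top');W=cloud(c);W2=cloud(cap('scene'))
cv2.imwrite('pics/m5.png',np.hstack([cv2.resize(w['image'][:,:,::-1],(400,300)),cv2.resize(c['image'][140:360,230:470,::-1],(400,300))]))
print('mid',rect(W,(500,670,-60,60),70,90))
print('case',rect(W,(300,520,80,400),32,46),rect(W2,(300,520,80,400),32,46));print('low',rect(W2,(500,720,150,400),32,46))
E
```

```text
clock: 18.77
eef_pos: [597.3, -5.7, 121.4]
tcp_rot: [0.001, -0.028, 1.0, -0.0]
force: [0.1, 0.2, 0.4]
grip_width: 0.997
clock: 19.77
eef_pos: [601.2, 144.7, 120.2]
tcp_rot: [-0.0, 0.317, 0.948, -0.0]
force: [-0.2, -0.6, -0.3]
grip_width: 0.999
clock: 20.78
eef_pos: [605.3, 294.5, 120.1]
tcp_rot: [-0.0, 0.622, 0.783, -0.0]
force: [1.2, -0.9, -0.2]
grip_width: 1.002
clock: 21.28
eef_pos: [605.2, 312.4, 78.7]
tcp_rot: [-0.001, 0.655, 0.756, -0.001]
force: [0.2, 0.5, -0.4]
grip_width: 1.002
mid {'c': (605.4, -5.2), 'z': 80.1, 'size': (97.9, 56.0), 'yaw_deg': 3.0, 'n': 1389}
case {'c': (422.2, 204.6), 'z': 39.9, 'size': (155.3, 65.5), 'yaw_deg': 86.8, 'n': 2308} {'c': (422.8, 205.2), 'z': 39.7, 'size': (155.3, 68.4), 'yaw_deg': 86.6, 'n': 1126}
low {'c': (610.1, 283.7), 'z': 40.9, 'size': (141.8, 66.3), 'yaw_deg': -83.9, 'n': 1481}
```

View pics/m5.png

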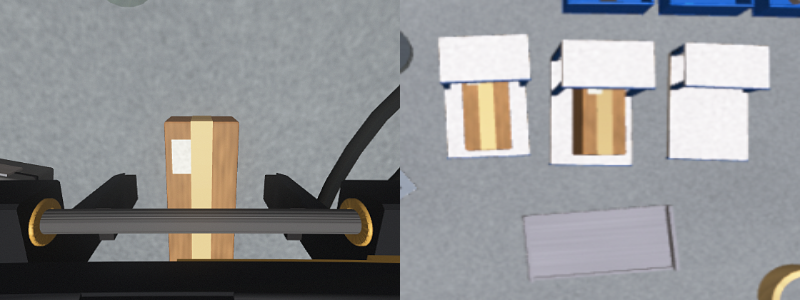

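The mid carton is seated at y −5.2 against a bay centreline of −5.4. The jaws are aligned over the low carton (wrist x≈201 of 400), so I'll pick it.

```bash
J='python3 -m jog'
$J '[0,0,-1,0,0,0,1, 0,0,-1,0,0,0,1, 0,0,-1,0,0,0,1, 0,0,-0.5,0,0,0,1, 0,0,0,0,0,0,1, 0,0,0,0,0,0,-1, 0,0,0,0,0,0,-1, 0,0,0,0,0,0,-1]'
$J '[0,0,0,0,0,0,-1, 0,0,0.5,0,0,0,-1, 0,0,1,0,0,0,-1, 0,0,1,0,0,0,-1, 0,0,0,0,0,0,-1]'
```

```text
clock: 22.42
eef_pos: [606.2, 312.6, 10.5]
tcp_rot: [0.0, 0.655, 0.756, 0.0]
force: [0.4, 0.1, 2.1]
grip_width: 0.698
clock: 23.05
eef_pos: [606.6, 312.9, 61.6]
tcp_rot: [0.001, 0.655, 0.756, 0.001]
force: [-0.2, 0.9, -1.8]
grip_width: 0.7
```

```bash
J='python3 -m jog'
$J '[0,0,1,0,0,0,-1, 0,0,1,0,0,0,-1, 0,0,1,0,0,0,-1, 0,0,1,0,0,0,-1, 0,-0.975,1,0,0,1,-1, -0.116,-0.975,0,0,0,1,-1, -0.116,-0.975,0,0,0,1,-1, -0.116,-0.975,0,0,0,1,-1]'
$J '[-0.116,-0.975,0,0,0,1,-1, -0.116,-0.975,0,0,0,1,-1, -0.116,-0.975,0,0,0,1,-1, -0.116,-0.975,0,0,0,1,-1, -0.116,-0.975,0,0,0,1,-1, -0.116,-0.975,0,0,0,1,-1, -0.116,-0.975,0,0,0,1,-1, -0.116,-0.975,0,0,0,1,-1]'
$J '[-0.116,-0.975,0,0,0,1,-1, -0.116,-0.975,0,0,0,1,-1, -0.116,-0.975,0,0,0,1,-1, -0.116,-0.975,0,0,0,1,-1, -0.116,-0.975,0,0,0,0,-1, -0.116,-0.975,0,0,0,0,-1, -0.116,-0.975,0,0,0,0,-1, -0.116,-0.975,0,0,0,0,-1]'
$J '[-0.116,-0.975,0,0,0,0,-1, -0.116,-0.975,0,0,0,0,-1, -0.116,-0.975,0,0,0,0,-1, -0.116,-0.975,0,0,0,0,-1, -0.116,-0.975,0,0,0,0,-1, -0.116,-0.975,0,0,0,0,-1, -0.116,-0.975,0,0,0,0,-1, -0.116,-0.975,0,0,0,0,-1]'
$J '[-0.116,-0.975,0,0,0,0,-1, -0.116,-0.975,0,0,0,0,-1, -0.116,-0.975,0,0,0,0,-1, 0,0,-1,0,0,0,-1, 0,0,-1,0,0,0,-1, 0,0,-1,0,0,0,-1, 0,0,-1,0,0,0,-1, 0,0,0,0,0,0,-1]'
python3 - <<'E'
from h import *
w=cap('scene'); c=cap('top');W=cloud(c)
cv2.imwrite('pics/m6.png',np.hstack([cv2.resize(w['image'][130:280,120:320,::-1],(400,300)),cv2.resize(c['image'][140:360,230:470,::-1],(400,300))]))
print('tall',rect(W,(500,660,-230,-60),100,122)); print('mid',rect(W,(500,670,-60,60),70,90))
E
```

```text
clock: 24.05
eef_pos: [598.5, 233.9, 158.8]
tcp_rot: [-0.001, 0.512, 0.859, -0.001]
force: [0.2, -0.1, -1.5]
grip_width: 0.699
clock: 25.05
eef_pos: [579.9, 78.0, 159.0]
tcp_rot: [-0.001, 0.188, 0.982, -0.0]
force: [0.4, 0.0, -1.3]
grip_width: 0.698
clock: 26.05
eef_pos: [561.7, -78.7, 159.9]
tcp_rot: [-0.0, 0.016, 1.0, 0.0]
force: [0.3, 0.7, -2.0]
grip_width: 0.699
clock: 27.05
eef_pos: [543.2, -234.7, 159.9]
tcp_rot: [-0.0, 0.016, 1.0, 0.0]
force: [0.1, -0.9, -1.3]
grip_width: 0.701
clock: 28.05
eef_pos: [535.8, -292.1, 78.7]
tcp_rot: [-0.001, 0.016, 1.0, 0.001]
force: [-0.1, 0.2, -1.2]
grip_width: 0.698
tall {'c': (596.1, -140.0), 'z': 110.3, 'size': (92.3, 50.4), 'yaw_deg': -0.1, 'n': 1261}
mid {'c': (605.4, -5.2), 'z': 80.3, 'size': (97.9, 55.9), 'yaw_deg': 3.1, 'n': 1377}
```

View pics/m6.png

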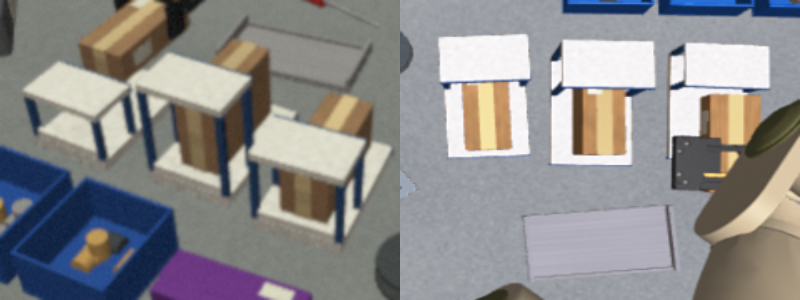

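The low carton is held level before its bay; the tall and mid cartons haven't moved. Lowering and sliding in.

```bash
J='python3 -m jog'
$J '[0,0,-1,0,0,0,-1, 0,0,-1,0,0,0,-1, 0,0,-0.4,0,0,0,-1, 0.58,-0.015,0,0,0,0,-1, 0.58,-0.015,0,0,0,0,-1, 0.58,-0.015,0,0,0,0,-1, 0.58,-0.015,0,0,0,0,-1, 0.58,-0.015,0,0,0,0,-1]' | grep -E 'eef|force'
$J '[0,0,-0.15,0,0,0,-1, 0,0,0,0,0,0,-1]' | grep -E 'eef|force'
$J '[0,0,-0.05,0,0,0,-1, 0,0,0,0,0,0,-1]' | grep -E 'eef|force'
```

```text
eef_pos: [595.3, -293.4, 32.0]
force: [-0.1, -0.4, -1.8]
eef_pos: [594.0, -293.2, 28.4]
force: [0.2, -0.3, -1.1]
eef_pos: [594.1, -293.5, 27.9]
force: [-0.4, 0.2, -1.6]
```

Expected contact is at TCP z ≈ 25.5.

```bash
J='python3 -m jog'
$J '[0,0,-0.05,0,0,0,-1, 0,0,0,0,0,0,-1]' | grep -E 'eef|force'
$J '[0,0,-0.05,0,0,0,-1, 0,0,0,0,0,0,-1]' | grep -E 'eef|force'
$J '[0,0,-0.05,0,0,0,-1, 0,0,0,0,0,0,-1]' | grep -E 'eef|force'
```

```text
eef_pos: [594.3, -293.4, 26.9]
force: [0.2, -0.2, -2.0]
eef_pos: [594.3, -293.4, 25.8]
force: [1.1, -1.0, -1.4]
eef_pos: [594.4, -293.5, 25.5]
force: [-2.8, 0.7, 4.0]
```

```bash
J='python3 -m jog'
$J '[0,0,0,0,0,0,1, 0,0,0,0,0,0,1, 0,0,0,0,0,0,1, 0,0,1,0,0,0,1, 0,0,1,0,0,0,1, 0,0,1,0,0,0,1, 0,0,1,0,0,0,1, 0,0,1,0,0,0,1]'
$J '[-0.344,0.997,0.25,0,0,-0.732,1, -0.344,0.997,0,0,0,-0.732,1, -0.344,0.997,0,0,0,-0.732,1, -0.344,0.997,0,0,0,-0.732,1, -0.344,0.997,0,0,0,-0.732,1, -0.344,0.997,0,0,0,-0.732,1, -0.344,0.997,0,0,0,-0.732,1, -0.344,0.997,0,0,0,-0.732,1]'
$J '[-0.344,0.997,0,0,0,-0.732,1, -0.344,0.997,0,0,0,-0.732,1, -0.344,0.997,0,0,0,-0.732,1, -0.344,0.997,0,0,0,-0.732,1, -0.344,0.997,0,0,0,-0.732,1, -0.344,0.997,0,0,0,-0.732,1, -0.344,0.997,0,0,0,-0.732,1, -0.344,0.997,0,0,0,-0.732,1]'
$J '[-0.344,0.997,0,0,0,-0.732,1, -0.344,0.997,0,0,0,-0.732,1, -0.344,0.997,0,0,0,-0.732,1, -0.344,0.997,0,0,0,-0.732,1, -0.344,0.997,0,0,0,-0.732,1, -0.344,0.997,0,0,0,-0.732,1, -0.344,0.997,0,0,0,-0.732,1, -0.344,0.997,0,0,0,-0.732,1]'
$J '[-0.344,0.997,0,0,0,-0.732,1, 0,0,-1,0,0,0,1, 0,0,-1,0,0,0,1, 0,0,-1,0,0,0,1, 0,0,0,0,0,0,1]'
python3 - <<'E'
from h import *
w=cap('wrist'); c=cap('top');W=cloud(c)
cv2.imwrite('pics/m7.png',np.hstack([cv2.resize(w['image'][:,:,::-1],(400,300)),cv2.resize(c['image'][140:360,230:470,::-1],(400,300))]))
print('low',rect(W,(500,665,-370,-220),48,62)); print('tray',rect(W,(340,500,-300,-20),12,35))
P=W.reshape(-1,3);m=(P[:,0]>350)&(P[:,0]<490)&(P[:,1]>-265)&(P[:,1]<-40)&(P[:,2]>12);print(P[m].round(0)[::max(1,m.sum()//40)].tolist())
E
```

```text
clock: 31.4
eef_pos: [594.3, -293.4, 125.5]
tcp_rot: [-0.0, 0.016, 1.0, 0.0]
force: [0.2, 0.2, -0.2]
grip_width: 1.006
clock: 32.4
eef_pos: [539.1, -133.3, 130.0]
tcp_rot: [0.0, 0.269, 0.963, -0.0]
force: [0.9, 0.3, -0.9]
grip_width: 1.0
clock: 33.4
eef_pos: [484.1, 26.2, 130.0]
tcp_rot: [0.0, 0.504, 0.864, 0.0]
force: [0.2, 0.4, -1.0]
grip_width: 1.001
clock: 34.4
eef_pos: [429.0, 185.8, 130.0]
tcp_rot: [0.0, 0.706, 0.708, 0.0]
force: [0.3, 0.2, -0.4]
grip_width: 1.001
clock: 35.02
eef_pos: [421.8, 205.0, 69.2]
tcp_rot: [-0.001, 0.727, 0.686, -0.001]
force: [-0.5, -0.1, -0.4]
grip_width: 0.999
low {'c': (603.1, -291.8), 'z': 55.4, 'size': (98.9, 61.1), 'yaw_deg': -2.2, 'n': 1378}
tray {'c': (428.3, -243.1), 'z': 21.6, 'size': (91.0, 5.9), 'yaw_deg': 6.3, 'n': 158}
[[473.0, -234.0, 13.0], [469.0, -217.0, 12.0], [465.0, -237.0, 16.0], [463.0, -240.0, 20.0], [458.0, -91.0, 12.0], [457.0, -240.0, 22.0], [455.0, -242.0, 20.0], [450.0, -54.0, 22.0], [448.0, -58.0, 23.0], [447.0, -239.0, 23.0], [444.0, -242.0, 22.0], [443.0, -243.0, 26.0], [437.0, -59.0, 19.0], [436.0, -240.0, 22.0], [434.0, -244.0, 21.0], [429.0, -56.0, 21.0], [427.0, -61.0, 22.0], [425.0, -241.0, 17.0], [424.0, -241.0, 23.0], [422.0, -243.0, 24.0], [420.0, -246.0, 24.0], [414.0, -243.0, 17.0], [411.0, -59.0, 22.0], [409.0, -60.0, 26.0], [407.0, -63.0, 24.0], [404.0, -244.0, 15.0], [403.0, -246.0, 21.0], [398.0, -59.0, 20.0], [396.0, -63.0, 19.0], [394.0, -249.0, 20.0], [390.0, -63.0, 21.0], [387.0, -246.0, 15.0], [386.0, -246.0, 21.0], [384.0, -248.0, 21.0], [380.0, -63.0, 23.0], [376.0, -246.0, 13.0], [376.0, -248.0, 22.0], [370.0, -62.0, 12.0], [368.0, -65.0, 24.0], [362.0, -63.0, 23.0], [357.0, -67.0, 22.0]]
```

View pics/m7.png

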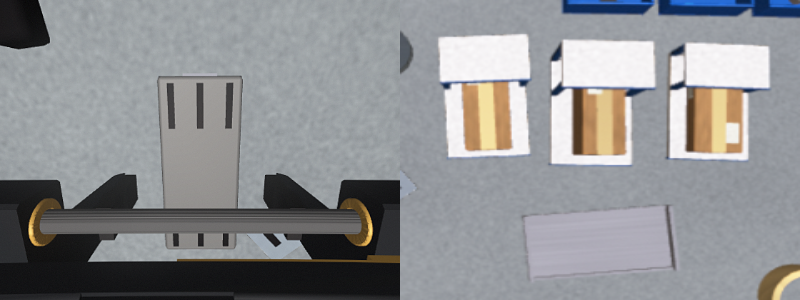

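The low carton is seated at y −291.8 against a centreline of −293.6. The case is centred between the jaws (wrist x≈200 of 400). From its upstands, the tray centre is about (416,−151.5), turned 6.3°.

```bash
J='python3 -m jog'
$J '[0,0,-1,0,0,0,1, 0,0,-1,0,0,0,1, 0,0,-0.8,0,0,0,1, 0,0,0,0,0,0,1, 0,0,0,0,0,0,-1, 0,0,0,0,0,0,-1, 0,0,0,0,0,0,-1, 0,0,0,0,0,0,-1]'
$J '[0,0,0.5,0,0,0,-1, 0,0,1,0,0,0,-1, 0,0,1,0,0,0,-1, 0,0,0,0,0,0,-1]'
```

```text
clock: 36.12
eef_pos: [422.5, 205.1, 14.5]
tcp_rot: [0.0, 0.727, 0.686, 0.0]
force: [-1.1, 0.1, 6.1]
grip_width: 0.725
clock: 36.62
eef_pos: [422.9, 205.2, 65.1]
tcp_rot: [0.001, 0.727, 0.686, 0.001]
force: [-0.4, -0.8, -2.4]
grip_width: 0.722
```

```bash
J='python3 -m jog'
$J '[-0.019,-0.991,0,0,0,0.107,-1, -0.019,-0.991,0,0,0,0.107,-1, -0.019,-0.991,0,0,0,0.107,-1, -0.019,-0.991,0,0,0,0.107,-1, -0.019,-0.991,0,0,0,0.107,-1, -0.019,-0.991,0,0,0,0.107,-1, -0.019,-0.991,0,0,0,0.107,-1, -0.019,-0.991,0,0,0,0.107,-1]'
$J '[-0.019,-0.991,0,0,0,0.107,-1, -0.019,-0.991,0,0,0,0.107,-1, -0.019,-0.991,0,0,0,0.107,-1, -0.019,-0.991,0,0,0,0.107,-1, -0.019,-0.991,0,0,0,0.107,-1, -0.019,-0.991,0,0,0,0.107,-1, -0.019,-0.991,0,0,0,0.107,-1, -0.019,-0.991,0,0,0,0.107,-1]'
$J '[-0.019,-0.991,0,0,0,0.107,-1, -0.019,-0.991,0,0,0,0.107,-1, 0,0,-1,0,0,0,-1, 0,0,0,0,0,0,-1]'
python3 - <<'E'
from h import *
w=cap('wrist'); c=cap('scene')
cv2.imwrite('pics/m8.png',np.hstack([cv2.resize(w['image'][:,:,::-1],(400,300)),cv2.resize(c['image'][100:220,180:340,::-1],(400,300))]))
E
```

```text
clock: 37.62
eef_pos: [418.9, 45.9, 63.3]
tcp_rot: [-0.0, 0.701, 0.713, -0.0]
force: [0.4, -0.5, -2.3]
grip_width: 0.722
clock: 38.62
eef_pos: [415.9, -112.5, 63.3]
tcp_rot: [-0.001, 0.674, 0.739, -0.0]
force: [0.8, -0.2, -2.7]
grip_width: 0.722
clock: 39.12
eef_pos: [414.6, -151.2, 42.7]
tcp_rot: [-0.002, 0.667, 0.745, -0.0]
force: [-0.4, 0.4, -1.1]
grip_width: 0.725
```

View pics/m8.png

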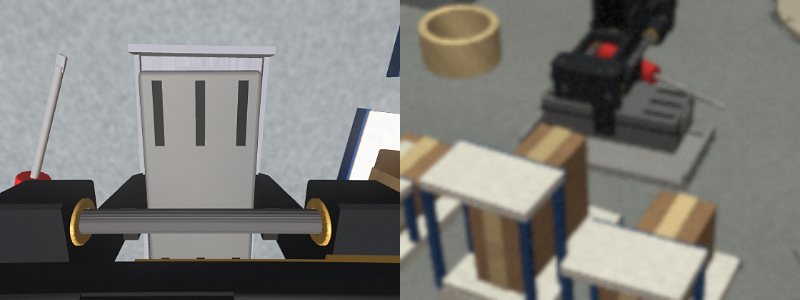

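The wrist view shows the case parallel to the tray and centred in it (case x 140–262, tray 135–272). Lowering.

```bash
J='python3 -m jog'
$J '[0.07,0,-0.6,0,0,0,-1, 0,0,-0.4,0,0,0,-1, 0,0,-0.05,0,0,0,-1, 0,0,0,0,0,0,-1]' | grep -E 'eef|force'
$J '[0,0,-0.05,0,0,0,-1, 0,0,0,0,0,0,-1]' | grep -E 'eef|force'
$J '[0,0,-0.05,0,0,0,-1, 0,0,0,0,0,0,-1]' | grep -E 'eef|force'
```

```text
eef_pos: [417.0, -151.7, 22.9]
force: [0.0, 0.0, -1.2]
eef_pos: [417.0, -151.7, 22.0]
force: [-1.0, -0.6, -2.5]
eef_pos: [416.9, -151.7, 20.9]
force: [-0.2, -0.2, -1.8]
```

```bash
J='python3 -m jog'
$J '[0,0,-0.05,0,0,0,-1, 0,0,0,0,0,0,-1]' | grep -E 'eef|force'
$J '[0,0,-0.05,0,0,0,-1, 0,0,0,0,0,0,-1]' | grep -E 'eef|force'
$J '[0,0,-0.04,0,0,0,-1, 0,0,0,0,0,0,-1]' | grep -E 'eef|force'
```

```text
eef_pos: [416.9, -151.7, 19.9]
force: [0.3, 0.3, -1.4]
eef_pos: [416.9, -151.7, 18.9]
force: [-0.2, -0.7, -2.8]
eef_pos: [416.9, -151.7, 18.5]
force: [-1.6, -0.1, 4.7]
```

```bash
J='python3 -m jog'
$J '[0,0,0,0,0,0,1, 0,0,0,0,0,0,1, 0,0,0,0,0,0,1, 0,0,0.5,0,0,0,1, 0,0,1,0,0,0,1, 0,0,1,0,0,0,1, 0,0,1,0,0,0,1, 0,0,1,0,0,0,1]'
$J '[0,1,0.5,0,0,0,1, 0,1,0.5,0,0,0,1, 0,1,0.5,0,0,0,1, 0,1,0.5,0,0,0,1, 0,1,0.5,0,0,0,1, 0,1,0,0,0,0,1, 0,1,0,0,0,0,1, 0,1,0,0,0,0,1]'
$J '[0,1,0,0,0,0,1, 0,1,0,0,0,0,1, 0,1,0,0,0,0,1, 0,1,0,0,0,0,1, 0,1,0,0,0,0,1, 0,1,0,0,0,0,1, 0,0,0,0,0,0,1, 0,0,0,0,0,0,1]'
python3 - <<'E'
from h import *
c=cap('top');W=cloud(c);s=cap('scene');W2=cloud(s)
cv2.imwrite('pics/m9.png',np.hstack([cv2.resize(s['image'][100:280,100:340,::-1],(400,300)),cv2.resize(c['image'][140:360,230:470,::-1],(400,300))]))
for X in (W,W2):
    print('case',rect(X,(330,500,-280,-20),38,50)); print('low',rect(X,(500,665,-370,-220),48,62));print('tall',rect(X,(500,660,-230,-60),100,122)); print('mid',rect(X,(500,670,-60,60),70,90))
E
```

```text
clock: 41.98
eef_pos: [416.9, -151.6, 109.5]
tcp_rot: [0.0, 0.667, 0.745, 0.0]
force: [0.1, 0.2, 0.0]
grip_width: 0.997
clock: 42.98
eef_pos: [416.7, 9.0, 158.8]
tcp_rot: [0.0, 0.667, 0.745, 0.0]
force: [-0.3, -0.4, 0.5]
grip_width: 1.001
clock: 43.98
eef_pos: [416.9, 127.9, 158.4]
tcp_rot: [0.0, 0.667, 0.745, 0.0]
force: [-0.7, 0.5, -0.3]
grip_width: 0.998
case {'c': (417.4, -152.1), 'z': 44.2, 'size': (152.0, 65.8), 'yaw_deg': -83.6, 'n': 2308}
low {'c': (602.9, -291.5), 'z': 55.4, 'size': (98.7, 61.7), 'yaw_deg': -1.6, 'n': 1379}
tall {'c': (596.1, -140.1), 'z': 110.3, 'size': (92.3, 50.5), 'yaw_deg': -0.1, 'n': 1252}
mid {'c': (605.3, -5.4), 'z': 80.2, 'size': (97.6, 56.0), 'yaw_deg': 3.1, 'n': 1383}
case {'c': (418.3, -151.8), 'z': 43.8, 'size': (155.0, 68.3), 'yaw_deg': -83.6, 'n': 820}
low {'c': (586.0, -293.0), 'z': 55.3, 'size': (67.5, 59.2), 'yaw_deg': 1.2, 'n': 341}
tall {'c': (578.2, -138.4), 'z': 109.9, 'size': (60.1, 51.3), 'yaw_deg': 2.4, 'n': 325}
mid {'c': (587.8, -5.4), 'z': 79.9, 'size': (64.0, 56.2), 'yaw_deg': 3.1, 'n': 441}
```

View pics/m9.png

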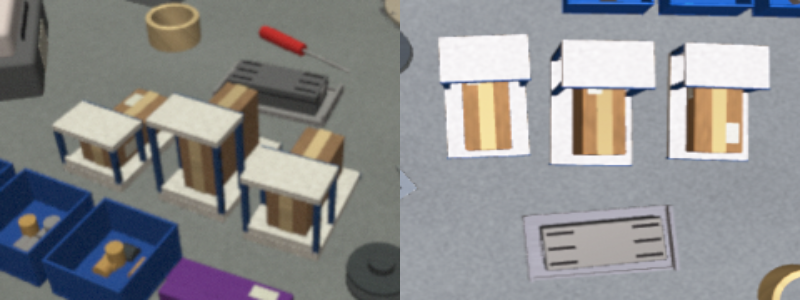

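All four objects are in place and flat, with tops at 15+40, 15+65, 15+95 and 4+40 mm, and the gripper is clear. Handing in.

```bash
python3 -c "
from cell import robot
print(robot.job_done())"
```

```text
the job is handed in; nothing more can be done
None
```

I took both stacks apart and put everything away, then handed the job in at about 44 s on the robot's clock. The tall, mid and low cartons are each in their own bay, and the grey case is in the tray. Each was lowered about 1 mm at a time until the force reading showed contact, then released.

The last pictures showed everything upright and the purple look-alike not moved:

| Object | Top height measured / expected (mm) | Offset from centreline (mm) | Angle error |
|---|---|---|---|
| Tall carton | 110.3 / 110 | under 1 | about 0° |
| Mid carton | 80.2 / 80 | under 1 | about 0.1° |
| Low carton | 55.4 / 55 | about 2 | about 0.1° |
| Case in tray | 44.2 / 44 | about 1–1.5 from tray centre | about 0.1° |

- **Ends:** each carton stands wholly on its deck with its far end under the roof and clear of the stop bar. I measured only the near ends; the far ends follow from the known carton lengths.
- **Disagreement:** the scene camera gave slightly different centres and angles for the tall and low cartons (up to about 3°). It saw only part of their tops, so I relied on the top view. No check failed.

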